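# Pour the spent cells through the funnel into the battery jar

### The arm

A 6-joint arm with a two-finger parallel gripper is mounted at the origin on a cart in front of the work surface, level with it; the furniture and walls round the work are solid. World frame = base frame: x ahead of the robot, y to its left, z up, the work surface at z = 0. Lengths are in mm, angles in degrees, forces in N, time in s.
With the tool pointing down it reaches from about 325 to 775 mm from the base axis. Payload 5.5 kg.
Tool frame: the origin (TCP) lies midway between the tips of the shut fingers; the grasp point (between the pads) lies 19 mm behind it; x points along the fingers, y is the direction in which the jaws open and shut, and the axes are right-handed (so a half turn about x gives the same grasp; the last joint's range is limited). The gripper opens to 88 mm and grips with 3 to 60 N. Pads are 20 mm wide; open, the fingers measure 115 mm over their backs; the gripper's body (75 mm by 178 mm) begins 61 mm behind the grasp point.
Start: joints at [-73.436, 5.22, 70.514, -0, 104.267, -3.249], TCP at [203.37, -564.497, 222.631] pointing down, gripper open.
Joint ranges: [-164.24, 164.24], [-49.07, 125.15], [9.68, 141.18], [-86.29, 266.29], [3.28, 154.24], [-151.56, 151.56]. Speed limits (degrees/s): [147.25, 147.25, 172.46, 180, 180, 180].

### API

Orientations are given as [roll, pitch, yaw] about the fixed x, y, z axes, in that order (R = Rz(yaw) Ry(pitch) Rx(roll)).
In Python, from rig import manip gives the robot as it stands.
- The arm moves only by the tool carry_out, never from a script. Its argument "targets" is a list of rows, each an object with "rotation": the turn, a rotation vector about the tool's x, y, z in degrees, a list of three; "delta_pos": the shift along the tool's x, y, z in cm, a list of three; "claw": the finger opening in cm, from 0 to 8.78. A call has 1 to 12 rows; each row is the pose to reach, as a shift and turn from the pose measured when the call began, along the tool's axes at that moment; what a row does not reach only later rows make up. A row lasts 1/8 s, in which the tool goes at most 62.5 mm and 10.7 degrees, less where a joint would pass 70% of its speed; a pose out of reach is approached as far as the arm can. A call with a gripper value outside its range is refused whole. The fingers move at their own pace and stop on an object; "grip_force" is the grip in N (left out, the last holds). Time passes only in rows, so rows that repeat a pose let the fingers close. It gives the time, the measured TCP pose, the force and the opening at its end, in the units of the state.
- manip.get_obs(): the state, without advancing time (a new reading comes with each control period).
- manip.grab_frame(name): name is "scene" or "top"; returns (picture, depth): 480x640x3 uint8, red, green, blue; 480x640 float32, mm along the optical axis (not along the pixel's ray), 0 where there is no reading.
- manip.camera_model(name): a dict with "fx", "fy", "cx", "cy" (pixels), "world_to_cam" (4x4, takes a point from world to camera coordinates). Camera axes: x right, y up, looking along -z (the intrinsics and any distortion apply to the point x, -y, -z); pixel columns grow to the right and rows downward; lengths in mm; the calibration is good to about 2 mm. A picture is of the moment at which its call begins. camera_model takes no time and is no camera call.
- manip.close_job(): hands the job in, once; it reports no verdict.
Trained networks look in the newest picture that a camera, given by its name, has taken for a name from the list of things; names that differ only in an ending like _2 or _b are one class to them, and where a whole thing is asked for, a point or a joint stands for the part that bears it (a point fixed in the world has none). Each returns a list of dicts, best first, with "confidence" (0 to 1); they miss things now and then, are a little off and sometimes report something else, mostly with a low value. They report only what shows in the picture. A call takes as long as a camera call.
- manip.search_frame(camera, name): "extent" ([centre column, centre row, width, height] in pixels, round what is visible of it).
- manip.masks_of(camera, name): "region" (480x640 bool, what is visible of it) and "extent" ([centre column, centre row, width, height] in pixels, round what is visible of it).
- manip.spot_point(camera, name): "position" ([row, column] in pixels: a listed point, or the origin of a listed thing).
The state is a dict: "time_s": time; "q": joint angles; "qd": joint speeds; "joint_efforts": joint torques, N m; "position": TCP position; "tcp_rot": TCP orientation; "force": force on the tool from outside, world axes, zero at the start; "torque": the same for the moment, N m; "gripper_width": finger opening in mm.
Only numpy, scipy, OpenCV 4.12 (cv2) and the standard library are available. Lean on these libraries where they do the work, as an engineer would, in place of code of your own. Each camera call takes 0.05 s, during which the arm holds its last target.

### The job

Set the orange funnel upright in the neck of the clear battery-collection jar, then tip the blue scoop over it so that all six spent battery cells go through the funnel into the jar. Leave the funnel seated in the upright jar, put the empty scoop back down upright on the counter, and leave the stapler, tape dispenser, red stamp and brochure holder as they stand.

Things in the scene. Friction and masses are not known exactly. Their poses are not given: they have to be found in the camera images.
- jar: clear round jar with green rings, free standing, 0.65 kg. Origin: centre of its underside, z up. Body 116 mm across up to 75 mm high, then narrowing to a neck 78 mm inside that flares at the top to 86 mm inside, 94 mm outside; rim 108 mm high. Inner floor 6 mm up.
- jar_neck (a point): centre of the jar's mouth, at the rim, 108 mm above the jar's underside
- funnel: orange funnel, 94 mm high, 0.13 kg, standing on its spout. Origin: centre of the spout's lower end, z up. Spout 70 mm outside, 63 mm bore, 26 mm long; the cone widens to 174 mm outside at the rim. Seated in the jar, the cone rests on the neck's rim and the spout's end is about 74 mm above the jar's underside. A handle sticks out at the rim along the funnel's own -x.
- funnel_grip (a point): middle of the funnel's handle: a bar 14 mm wide (own y), 16 mm high, from 87 to 144 mm out along the funnel's -x, centred 84 mm above the spout's end
- funnel_mouth (a point): centre of the funnel's wide mouth, at the rim, 94 mm above the spout's end; 165 mm clear inside
- scoop: blue open-fronted scoop, 0.20 kg, 170 mm long (own x), 92 mm wide, holding the cells. Origin: underside, below the handle, z up. Floor 4 mm thick from x = -45 to +56 mm, side walls 52 mm high, back wall at +x 58 mm high; at the front (own -x) the floor rises as a 30 degree ramp to the pouring lip: it pours when the -x end is tipped down well beyond 30 degrees.
- scoop_grip (a point): point on the scoop's black carrying handle to grip: a horizontal bar along the scoop's own x, 16 mm wide (y), 22 mm high, centred 109 mm above the underside, from x = -35 to +63 mm (this point is x = 0, about above the load's centre of mass); joined only to the back wall by a post at x = +56 mm
- scoop_lip (a point): middle of the scoop's pouring lip, at x = -107 mm, 40 mm above the underside
- cell_0: spent battery cell, 22 mm across and 34 mm long, about 40 g; origin at its middle, its axis is its own y
- cell_1: spent battery cell, 22 mm across and 34 mm long, about 40 g; origin at its middle, its axis is its own y
- cell_2: spent battery cell, 22 mm across and 34 mm long, about 40 g; origin at its middle, its axis is its own y
- cell_3: spent battery cell, 22 mm across and 34 mm long, about 40 g; origin at its middle, its axis is its own y
- cell_4: spent battery cell, 22 mm across and 34 mm long, about 40 g; origin at its middle, its axis is its own y
- cell_5: spent battery cell, 22 mm across and 34 mm long, about 40 g; origin at its middle, its axis is its own y
- stapler: a bystander to leave alone: black stapler, 36x128x46 mm (own x, y, z), origin centre of its underside
- tape_dispenser: a bystander to leave alone: grey tape dispenser, 42x126x92 mm, origin centre of its underside
- red_stamp: a bystander to leave alone: red-handled round hand stamp, 36 mm across, 75 mm high, origin centre of its underside
- brochure_holder: a bystander to leave alone: clear brochure holder with leaflets, 61x112x196 mm, origin centre of its underside
- pillar_face (a point): foot of the grey pillar's front face, in its middle: the pillar is 100 mm wide (y), runs back in +x and up beyond reach; keep the arm clear of it
- monitor_edge (a point): lower corner of the monitor screen's near edge, 120 mm above the counter: from here the screen runs 310 mm up and 490 mm away along (0.79, -0.62) in x, y; keep the arm clear of it

How it is judged (in metres and radians):
On the way, in this order (a step that is already met when the one before it is completed fails the run):
1. the funnel is seated upright in the jar's neck and released (horizontal distance between funnel and jar below 0.007 m and z of funnel in the frame of jar between 0.064 and 0.084 m and angle between the z axis of funnel and the z axis of jar, either way round below 0.12 rad and contact force between the fingers and funnel below 0.2 N), for 0.2 s.
2. the lifted scoop is tipped over the funnel (horizontal distance between funnel and jar below 0.007 m and z of funnel in the frame of jar between 0.064 and 0.084 m and angle between the z axis of funnel and the z axis of jar, either way round below 0.12 rad and angle between scoop's own z axis and vertical above 0.45 rad and horizontal distance between scoop_lip and funnel_mouth below 0.12 m and z of scoop_lip in the frame of funnel_mouth above -0.03 m), for 0.05 s.
3. all six cells are inside the jar, the funnel still in its neck (horizontal distance between funnel and jar below 0.007 m and z of funnel in the frame of jar between 0.064 and 0.084 m and angle between the z axis of funnel and the z axis of jar, either way round below 0.12 rad and horizontal distance between each of cell_0, cell_1, cell_2, cell_3, cell_4, cell_5 and jar below 0.056 m and z of cell_0 in the frame of jar between 0.005 and 0.08 m and z of cell_1 in the frame of jar between 0.005 and 0.08 m and z of cell_2 in the frame of jar between 0.005 and 0.08 m and z of cell_3 in the frame of jar between 0.005 and 0.08 m and z of cell_4 in the frame of jar between 0.005 and 0.08 m and z of cell_5 in the frame of jar between 0.005 and 0.08 m), for 0.2 s.
At the end, for the whole second after the job is handed in: All six cells lie inside the jar (centre below the spout's end); the jar stands upright on the counter (within 3 degrees) with the funnel seated in its neck (centred within 7 mm, square within 7 degrees, fully down); the scoop stands upright on the counter (within 5 degrees), empty and at rest (all of step 3 and angle between jar's own z axis and vertical below 0.06 rad and height (world z) of jar below 0.006 m and angle between scoop's own z axis and vertical below 0.08 rad and height (world z) of scoop between -0.008 and 0.008 m and linear speed of each of scoop, jar below 0.02 m/s); the robot touches nothing.
It fails at once if a cell is put into the jar while the funnel is not in its neck (not (horizontal distance between funnel and jar below 0.02 m and z of funnel in the frame of jar below 0.105 m) and ((horizontal distance between cell_0 and jar below 0.056 m and z of cell_0 in the frame of jar between 0.005 and 0.08 m) or (horizontal distance between cell_1 and jar below 0.056 m and z of cell_1 in the frame of jar between 0.005 and 0.08 m) or (horizontal distance between cell_2 and jar below 0.056 m and z of cell_2 in the frame of jar between 0.005 and 0.08 m) or (horizontal distance between cell_3 and jar below 0.056 m and z of cell_3 in the frame of jar between 0.005 and 0.08 m) or (horizontal distance between cell_4 and jar below 0.056 m and z of cell_4 in the frame of jar between 0.005 and 0.08 m) or (horizontal distance between cell_5 and jar below 0.056 m and z of cell_5 in the frame of jar between 0.005 and 0.08 m))).
It fails at once if the jar is tipped over (angle between jar's own z axis and vertical above 0.35 rad).
It fails at once if the stapler, tape dispenser, red stamp or brochure holder is pushed more than 3 cm or knocked over (distance of any of stapler, tape_dispenser, red_stamp, brochure_holder from where it was at the start of the episode above 0.03 m or angle between any of stapler, tape_dispenser, red_stamp, brochure_holder's own z axis and vertical above 0.3 rad).
It also fails if it takes over 64 s, if anything falls off the work surface, if the arm or the gripper's body presses on something with over 40 N, if the wrist force passes 120 N, or if a joint passes its speed limit or range.

## Working session

There is one attempt and no reset: what is moved stays moved. The work goes in short steps, Python scripts to look and compute and a tool call to move; the robot and the scene stay as the last step left them, time stands still between calls to the robot, and variables do not carry over. Pictures are saved under pics/ and viewed, and the job is handed in when it is done.

Besides the shell and the picture viewer there is one more tool, called after "Request:" as name(argument=value, ...) on one line, values as JSON. carry_out: Moves the arm, as the interface text tells. Its arguments: {"type":"object","properties":{"targets":{"type":"array"},"grip_force":{"type":"number"}},"required":["targets"]}

```bash
ls; mkdir -p pics
cat > h.py <<'E'
import numpy as np, cv2
from rig import manip
from scipy.spatial.transform import Rotation as R
def grab(cam,name=None):
    p,d=manip.grab_frame(cam)
    if name: cv2.imwrite('pics/'+name,p[:,:,::-1])
    return p,d
def cloud(cam,d):
    m=manip.camera_model(cam); v,u=np.mgrid[0:480,0:640]
    x=(u-m['cx'])/m['fx']*d; y=(v-m['cy'])/m['fy']*d
    P=np.stack([x,-y,-d,np.ones_like(d)],-1)
    W=P@np.linalg.inv(np.array(m['world_to_cam'])).T
    return W[...,:3]
def ray(cam,row,col,z):
    m=manip.camera_model(cam); T=np.linalg.inv(np.array(m['world_to_cam']))
    d=T[:3,:3]@np.array([(col-m['cx'])/m['fx'],-(row-m['cy'])/m['fy'],-1]); o=T[:3,3]
    return o+d*(z-o[2])/d[2]
E
python3 - <<'E'
from h import *
for c in ('scene','top'):
    p,d=grab(c,c+'0.png'); np.save(c+'0.npy',d); m=manip.camera_model(c); print(c,{k:(v if k!='world_to_cam' else np.round(v,3).tolist()) for k,v in m.items()})
print(manip.get_obs())
E
```

```text
pics
scene {'fx': 533.8411799094736, 'fy': 533.8411799094736, 'cx': 316.5227213931963, 'cy': 238.90380722148308, 'world_to_cam': [[-0.622, -0.783, -0.001, 336.091], [0.365, -0.291, 0.884, -302.79], [-0.693, 0.55, 0.467, -822.187], [0.0, 0.0, 0.0, 1.0]]}
top {'fx': 614.1066854318735, 'fy': 614.1066854318735, 'cx': 312.1566966363561, 'cy': 242.05797011140115, 'world_to_cam': [[0.021, -1.0, 0.015, -24.5], [0.998, 0.022, 0.056, -549.853], [-0.057, 0.014, 0.998, -1532.27], [0.0, 0.0, 0.0, 1.0]]}
{'time_s': 0.1, 'q': array([-7.34360307e+01,  5.25968383e+00,  7.05757796e+01,  1.43581213e-03,
        1.04267289e+02, -3.24954821e+00]), 'qd': array([-0.10684913, -0.08218055, -0.16416035,  0.1134128 , -0.0649858 ,
       -0.00763462]), 'joint_efforts': array([ 3.13193741e-03, -4.47858024e+01, -4.07570457e+01,  7.00392458e-02,
        2.84755079e-02, -1.09790913e-04]), 'position': array([ 203.29559973, -564.21904914,  221.60278683]), 'tcp_rot': array([-94.02578296,  89.89723814, 105.78808713]), 'force': array([-0.43675485, -0.76140924,  0.77747968]), 'torque': array([0.01909442, 0.01517895, 0.00283739]), 'gripper_width': 87.63987247818044}
```

View pics/scene0.png

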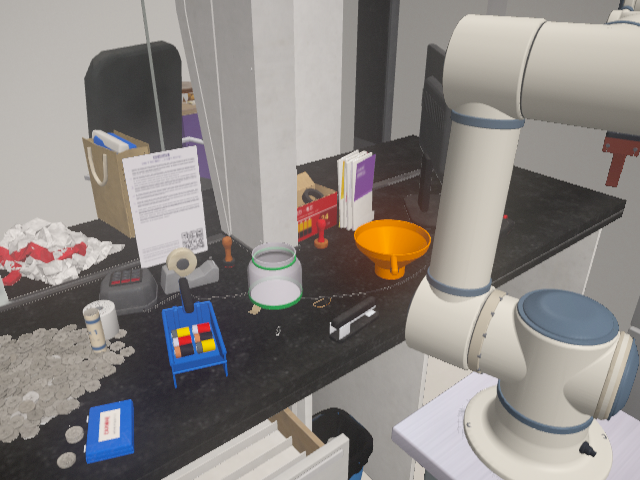

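View pics/top0.png

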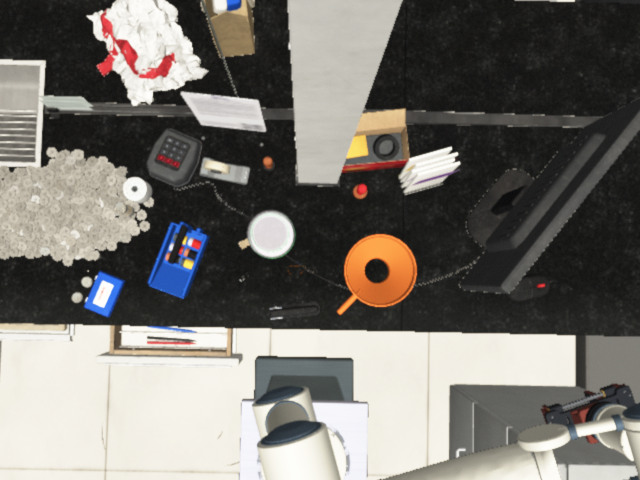

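Run:
```python
from h import *
Z={'jar':0,'jar_neck':108,'funnel':0,'funnel_grip':84,'funnel_mouth':94,'scoop':0,'scoop_grip':109,'scoop_lip':40,'stapler':0,'tape_dispenser':0,'red_stamp':0,'brochure_holder':0,'pillar_face':0,'monitor_edge':120}
for n,z in Z.items():
    for c in ('top','scene'):
        r=manip.spot_point(c,n)
        print(n,c,[(round(a['confidence'],2),np.round(a['position']).tolist(),np.round(ray(c,*a['position'],z)[:2]).tolist()) for a in r[:2]])
```

```text
jar top [(0.68, [236.0, 272.0], [565.0, 89.0])]
jar scene [(0.82, [294.0, 275.0], [571.0, 91.0])]
jar_neck top [(0.63, [233.0, 269.0], [564.0, 91.0])]
jar_neck scene [(0.96, [253.0, 275.0], [563.0, 93.0]), (0.73, [350.0, 183.0], [396.0, 381.0])]
funnel top [(0.88, [269.0, 372.0], [486.0, -167.0]), (0.47, [247.0, 173.0], [532.0, 340.0])]
funnel scene [(0.72, [266.0, 388.0], [502.0, -186.0]), (0.68, [254.0, 272.0], [725.0, -6.0])]
funnel_grip top [(0.67, [304.0, 344.0], [400.0, -91.0]), (0.3, [292.0, 458.0], [435.0, -365.0])]
funnel_grip scene [(0.73, [266.0, 394.0], [397.0, -92.0])]
funnel_mouth top [(0.56, [267.0, 381.0], [490.0, -177.0])]
funnel_mouth scene [(0.94, [234.0, 393.0], [487.0, -179.0])]
scoop top [(0.95, [252.0, 185.0], [520.0, 308.0]), (0.73, [237.0, 178.0], [557.0, 329.0])]
scoop scene [(0.64, [344.0, 192.0], [529.0, 311.0])]
scoop_grip top [(0.86, [246.0, 176.0], [528.0, 311.0]), (0.19, [172.0, 228.0], [707.0, 192.0])]
scoop_grip scene [(0.9, [298.0, 186.0], [523.0, 313.0])]
scoop_lip top [(0.76, [289.0, 167.0], [426.0, 342.0]), (0.39, [269.0, 382.0], [485.0, -186.0])
[... 181 characters left out ...]
303.0])]
stapler scene [(0.69, [324.0, 352.0], [387.0, 32.0])]
tape_dispenser top [(0.83, [172.0, 226.0], [726.0, 211.0]), (0.6, [247.0, 176.0], [531.0, 331.0])]
tape_dispenser scene [(0.62, [280.0, 193.0], [734.0, 205.0])]
red_stamp top [(0.58, [194.0, 360.0], [676.0, -134.0])]
red_stamp scene [(0.57, [246.0, 323.0], [676.0, -129.0])]
brochure_holder top [(0.65, [174.0, 419.0], [732.0, -283.0])]
brochure_holder scene [(0.94, [221.0, 353.0], [739.0, -288.0])]
pillar_face top [(0.37, [255.0, 185.0], [512.0, 309.0])]
pillar_face scene []
monitor_edge top [(0.57, [288.0, 456.0], [443.0, -352.0]), (0.29, [247.0, 178.0], [526.0, 303.0])]
monitor_edge scene [(0.23, [333.0, 179.0], [424.0, 374.0])]
```

The scene view shows the jar at (275,275), funnel at (392,245) with its handle at (394,266), scoop at (193,340) with its black handle at (185,295). The top view agrees: jar (271,234), funnel (380,270), scoop (180,258). Next I'll refine the poses from depth.

Run:
```python
from h import *
def circ(xy):
    A=np.c_[2*xy,np.ones(len(xy))]; s=np.linalg.lstsq(A,(xy**2).sum(1),rcond=None)[0]; return s[:2],np.sqrt(s[2]+s[:2]@s[:2])
for c in ('top','scene'):
    p=cv2.imread(f'pics/{c}0.png')[:,:,::-1].astype(int); d=np.load(c+'0.npy'); W=cloud(c,d); r,g,b=p[...,0],p[...,1],p[...,2]
    org=(r>150)&(g>70)&(b<90)&(r-b>110)&(d>0)
    P=W[org]; P=P[(np.hypot(P[:,0]-488,P[:,1]+178)<170)]
    print(c,'funnel z pct',np.percentile(P[:,2],[0,50,98,100]))
    rim=P[(P[:,2]>88)&(np.hypot(P[:,0]-488,P[:,1]+178)<100)]; print(len(rim),circ(rim[:,:2]))
    cc=circ(rim[:,:2])[0]
    h=P[(np.hypot(*(P[:,:2]-cc).T)>98)&(P[:,2]>60)]; hm=h.mean(0); print('handle',len(h),hm, np.degrees(np.arctan2(*(hm[:2]-cc)[::-1])))
    dark=(p.max(2)<70)&(W[...,2]>95)&(W[...,2]<135)&(np.hypot(W[...,0]-526,W[...,1]-312)<90)
    H=W[dark]; print('scoop handle',len(H),H.mean(0) if len(H) else 0)
    if len(H)>10:
        q=H[H[:,2]>112][:,:2] if c=='top' else H[:,:2]; 
        u,s,v=np.linalg.svd(q-q.mean(0)); t=(q-q.mean(0))@v[0]; print(q.mean(0),v[0],np.degrees(np.arctan2(v[0][1],v[0][0])),t.min(),t.max(),np.percentile(H[:,2],[5,50,95]))
    bl=(b>120)&(b-r>70)&(np.hypot(W[...,0]-500,W[...,1]-312)<150)&(W[...,2]>10)
    B=W[bl]; (cx,cy),(w,hh),a=cv2.minAreaRect(B[:,:2].astype(np.float32)); print('scoop blue',len(B),cx,cy,w,hh,a)
    gr=(g-r>50)&(g-b>30)&(np.hypot(W[...,0]-564,W[...,1]-91)<120)
    G=W[gr]; print('green',len(G)); 
    for lo,hi in((-5,20),(60,90),(95,125)):
        q=G[(G[:,2]>lo)&(G[:,2]<hi)]
        if len(q)>8: print(lo,len(q),circ(q[:,:2]),q[:,2].mean())
    q=W[(np.hypot(W[...,0]-564,W[...,1]-91)<70)&(W[...,2]>100)&(W[...,2]<118)]; print('jar rim any',len(q), circ(q[:,:2]) if len(q)>8 else 0)
    q=W[(W[...,2]>150)&(W[...,0]>600)&(W[...,0]<900)&(np.abs(W[...,1]+30)<130)&(W[...,2]<500)]
    if len(q): print('pillar',np.percentile(q[:,0],[1,5,50]),np.percentile(q[:,1],[1,5,50,95,99]))
o=manip.get_obs(); print(R.from_euler('xyz',o['tcp_rot'],degrees=True).as_matrix().round(3))
```

```text
top funnel z pct [-12.61304921  63.30270593  96.14951286 102.66611843]
427 (array([ 481.28570522, -175.34831982]), np.float64(84.19703260861834))
handle 110 [394.3994818  -92.16555302  90.03723873] 136.24748728638136
scoop handle 247 [532.13163948 304.16276297 118.50581116]
[533.62865649 303.92327123] [-0.9453998   0.32591291] 160.97910757210718 -45.24361855978709 46.34838891906574 [111.89369884 118.75159305 124.60856233]
scoop blue 1330 500.31298828125 316.47119140625 96.56078338623047 176.77975463867188 70.62979888916016
green 2
jar rim any 331 (array([565.53810478,  89.6810269 ]), np.float64(42.94255699692976))
pillar [700.04378124 700.41745468 701.27147889] [-71.22257815 -67.16683102 -22.29565184  22.32277947  26.42872747]
scene funnel z pct [-1.59574887 72.50966877 95.41218803 98.00829945]
511 (array([ 482.89212534, -171.44280138]), np.float64(84.23426825484552))
handle 102 [390.51285308 -84.51753247  89.68949075] 136.74225956352743
scoop handle 260 [514.29371797 316.27544747 117.82295563]
[514.29371797 316.27544747] [-0.95101378  0.30914848] 161.99207848983744 -64.00878689313669 30.608026290830495 [106.9769209  119.49361359 122.17097307]
scoop blue 1849 499.05706787109375 321.0278625488281 94.7859878540039 177.51296997070312 70.9194107055664
green 295
-5 189 (array([567.34013972,  93.73566895]), np.float64(57.175271716593514)) 8.654292720454517
95 68 (array([565.82094373,  94.40134358]), np.float64(44.26500247459194)) 96.55817209301334
jar rim any 417 (array([566.1870324,  94.4561731]), np.float64(42.98061066689661))
pillar [699.62294093 701.00810633 712.4380552 ] [-66.46310715 -57.56637387  28.54501131  31.81022058  32.73501261]
[[ 0.     0.339 -0.941]
 [ 0.    -0.941 -0.339]
 [-1.    -0.    -0.   ]]
```

```bash
cat >> h.py <<'E'
def M(o): return R.from_euler('xyz',o['tcp_rot'],degrees=True).as_matrix()
def plan(pos, yang=None, tilt=0, Rt=None, n=8):
    """rows toward world TCP pos; yang=world angle of tool y; tool down, tilted by tilt about tool y"""
    o=manip.get_obs(); A=M(o)
    if Rt is None and yang is not None: Rt=down(yang,tilt)
    if Rt is None: Rt=A
    dp=A.T@(np.array(pos)-o['position'])/10; rv=R.from_matrix(A.T@Rt).as_rotvec(degrees=True)
    print('t',o['time_s'],'pos',o['position'].round(1),'q',o['q'].round(0),'w',round(o['gripper_width'],1),'F',o['force'].round(1)); print('delta cm',dp.round(2),'rot',rv.round(1), 'n>=',max(np.linalg.norm(dp)/6.25,np.linalg.norm(rv)/10.7).round(1))
    return dp,rv
def down(yang,tilt=0):
    a=np.radians(yang); y=np.array([np.cos(a),np.sin(a),0]); x=np.array([0,0,-1.]); z=np.cross(x,y)
    B=np.stack([x,y,z],1); return B@R.from_rotvec([0,tilt,0],degrees=True).as_matrix()
E
python3 - <<'E'
from h import *
dp,rv=plan([398.2,-94,130],46.5)
for i in range(1,13): print((dp*i/12).round(2).tolist(),(rv*i/12).round(1).tolist())
E
```

```text
t 1.5 pos [ 203.4 -564.5  222.6] q [-73.   5.  71.   0. 104.  -3.] w 87.8 F [-0.2 -0.1 -0.2]
delta cm [  9.27 -37.66 -34.28] rot [-116.7   -0.     0. ] n>= 10.9
[0.77, -3.14, -2.86] [-9.7, -0.0, 0.0]
[1.54, -6.28, -5.71] [-19.4, -0.0, 0.0]
[2.32, -9.41, -8.57] [-29.2, -0.0, 0.0]
[3.09, -12.55, -11.43] [-38.9, -0.0, 0.0]
[3.86, -15.69, -14.28] [-48.6, -0.0, 0.0]
[4.63, -18.83, -17.14] [-58.3, -0.0, 0.0]
[5.4, -21.97, -19.99] [-68.1, -0.0, 0.0]
[6.18, -25.11, -22.85] [-77.8, -0.0, 0.0]
[6.95, -28.24, -25.71] [-87.5, -0.0, 0.0]
[7.72, -31.38, -28.56] [-97.2, -0.0, 0.0]
[8.49, -34.52, -31.42] [-107.0, -0.0, 0.0]
[9.27, -37.66, -34.28] [-116.7, -0.0, 0.0]
```

Request:
carry_out(targets=[{"delta_pos": [0, -3.1, -2.9], "rotation": [-9.7, 0, 0], "claw": 5}, {"delta_pos": [0, -6.3, -5.7], "rotation": [-19.4, 0, 0], "claw": 5}, {"delta_pos": [0, -9.4, -8.6], "rotation": [-29.2, 0, 0], "claw": 5}, {"delta_pos": [0, -12.6, -11.4], "rotation": [-38.9, 0, 0], "claw": 5}, {"delta_pos": [0, -15.7, -14.3], "rotation": [-48.6, 0, 0], "claw": 5}, {"delta_pos": [0, -18.8, -17.1], "rotation": [-58.3, 0, 0], "claw": 5}, {"delta_pos": [0, -22, -20], "rotation": [-68.1, 0, 0], "claw": 5}, {"delta_pos": [0, -25.1, -22.9], "rotation": [-77.8, 0, 0], "claw": 5}, {"delta_pos": [1, -28.2, -25.7], "rotation": [-87.5, 0, 0], "claw": 5}, {"delta_pos": [2, -31.4, -28.6], "rotation": [-97.2, 0, 0], "claw": 5}, {"delta_pos": [4, -34.5, -31.4], "rotation": [-107, 0, 0], "claw": 5}, {"delta_pos": [7, -37.7, -34.3], "rotation": [-116.7, 0, 0], "claw": 5}], grip_force=45)

```text
time_s: 3.0
position: [399.2, -92.4, 153.1]
tcp_rot: [24.7, 89.8, -18.5]
force: [0.2, -0.5, -0.5]
gripper_width: 50.0
```

Run:
```python
from h import *
plan([398.2,-94,65],46.5)
grab('top','top1.png');grab('scene','scene1.png')
```

```text
t 3.0 pos [399.2 -92.4 153.1] q [-18. -25. 105.  -0. 101. -65.] w 50.0 F [ 0.2 -0.5 -0.5]
delta cm [ 8.81 -0.19  0.01] rot [ 0.3  0.2 -0.1] n>= 1.4
```

View pics/scene1.png

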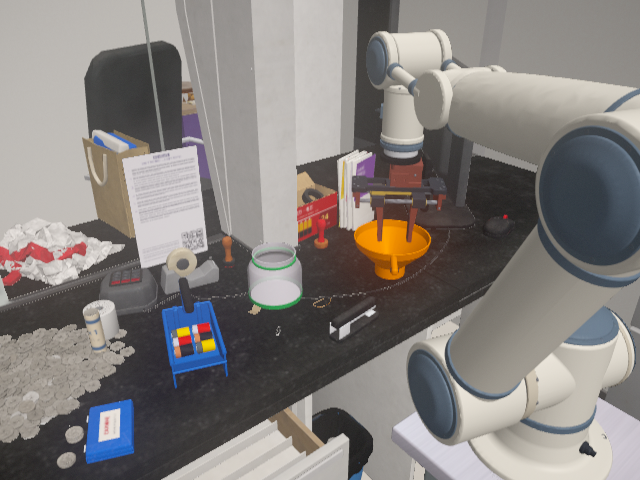

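The scene view shows the fingers at columns 380–412, straddling the funnel handle at (394,266), so I'll descend.

Request:
carry_out(targets=[{"delta_pos": [3, -0.2, 0], "rotation": [0, 0, 0], "claw": 5}, {"delta_pos": [6, -0.2, 0], "rotation": [0, 0, 0], "claw": 5}, {"delta_pos": [8.8, -0.2, 0], "rotation": [0, 0, 0], "claw": 5}, {"delta_pos": [8.8, -0.2, 0], "rotation": [0, 0, 0], "claw": 5}, {"delta_pos": [8.8, -0.2, 0], "rotation": [0, 0, 0], "claw": 5}])

```text
time_s: 3.72
position: [396.5, -92.0, 63.0]
tcp_rot: [-174.8, 89.8, 142.1]
force: [0.7, -0.1, 0.6]
gripper_width: 50.2
```

Run:
```python
from h import *
plan([398.2,-94,65],46.5)
for c in('top','scene'):
    p,d=grab(c); u=(330,290,100,70) if c=='top' else (340,190,120,110)
    x,y,w,h=u; cv2.imwrite(f'pics/{c}2.png',cv2.resize(p[y-20:y+h,x-30:x+w,::-1],None,fx=4,fy=4,interpolation=cv2.INTER_CUBIC))
```

```text
t 3.725 pos [396.5 -92.   63. ] q [-18. -24. 113.   0.  91. -65.] w 50.2 F [ 0.7 -0.1  0.6]
delta cm [-0.2  -0.03  0.26] rot [ 0.4 -0.2  0. ] n>= 0.1
```

View pics/scene2.png

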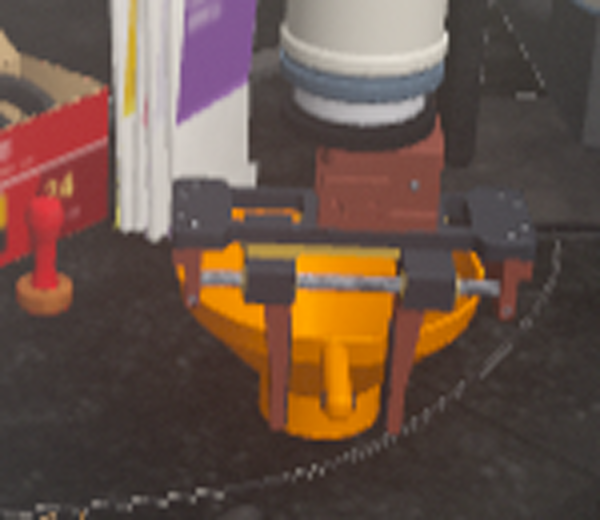

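The close-up shows the fingers straddling the handle evenly, at about (278,425) and (397,430) with the handle at (340,390). I'll close.

Request:
carry_out(targets=[{"delta_pos": [-0.2, 0, 0], "rotation": [0, 0, 0], "claw": 0}, {"delta_pos": [-0.2, 0, 0], "rotation": [0, 0, 0], "claw": 0}, {"delta_pos": [-0.2, 0, 0], "rotation": [0, 0, 0], "claw": 0}, {"delta_pos": [-0.2, 0, 0], "rotation": [0, 0, 0], "claw": 0}, {"delta_pos": [-0.2, 0, 0], "rotation": [0, 0, 0], "claw": 0}, {"delta_pos": [-0.2, 0, 0], "rotation": [0, 0, 0], "claw": 0}], grip_force=45)

```text
time_s: 4.58
position: [396.8, -91.9, 65.2]
tcp_rot: [-179.8, 89.8, 137.1]
force: [-0.1, 0.4, -0.2]
gripper_width: 13.6
```

Run:
```python
from h import *
plan([398.2,-94,215],46.5)
```

```text
t 4.575 pos [396.8 -91.9  65.2] q [-18. -24. 113.   0.  92. -65.] w 13.6 F [-0.1  0.4 -0.2]
delta cm [-14.99  -0.06   0.21] rot [ 0.4 -0.2  0. ] n>= 2.4
```

Request:
carry_out(targets=[{"delta_pos": [-2, 0, 0], "rotation": [0, 0, 0], "claw": 0}, {"delta_pos": [-5, 0, 0], "rotation": [0, 0, 0], "claw": 0}, {"delta_pos": [-9, 0, 0], "rotation": [0, 0, 0], "claw": 0}, {"delta_pos": [-13, 0, 0], "rotation": [0, 0, 0], "claw": 0}, {"delta_pos": [-15, 0, 0], "rotation": [0, 0, 0], "claw": 0}, {"delta_pos": [-15, 0, 0], "rotation": [0, 0, 0], "claw": 0}, {"delta_pos": [-15, 0, 0], "rotation": [0, 0, 0], "claw": 0}])

```text
time_s: 5.45
position: [396.7, -92.0, 213.7]
tcp_rot: [-169.9, 89.7, 147.0]
force: [0.4, 0.3, -1.4]
gripper_width: 14.0
```

```bash
cat >> h.py <<'E'
def circ(xy):
    A=np.c_[2*xy,np.ones(len(xy))]; s=np.linalg.lstsq(A,(xy**2).sum(1),rcond=None)[0]; return s[:2],np.sqrt(s[2]+s[:2]@s[:2])
def funnel(c,near,z,p=None,d=None):
    """rim circle + plane of orange points about expected height z of rim"""
    if p is None: p,d=grab(c)
    p=p.astype(int); W=cloud(c,d); r,g,b=p[...,0],p[...,1],p[...,2]
    P=W[(r>150)&(g>70)&(b<90)&(r-b>110)&(d>0)]; P=P[np.hypot(P[:,0]-near[0],P[:,1]-near[1])<150]
    q=P[(np.abs(P[:,2]-z)<14)]
    # outermost: bin by angle, take max radius within 95
    for _ in range(3):
        rr=np.hypot(*(q[:,:2]-near).T); k=(rr>78)&(rr<92)&(q[:,2]>z-10); (near,rad)=circ(q[k][:,:2])
    top=q[k]; A=np.c_[top[:,:2]-near,np.ones(len(top))]; s=np.linalg.lstsq(A,top[:,2],rcond=None)[0]
    h=P[(np.hypot(*(P[:,:2]-near).T)>98)]
    print(c,'rim c',near.round(1),'r',rad.round(1),'slope',s[:2].round(3),'z',s[2].round(1),len(top),'handle',h.mean(0).round(1) if len(h) else None)
    return near
E
python3 - <<'E'
from h import *
plan([398.2,-94,215],46.5)
for c in('top','scene'):
    p,d=grab(c,c+'3.png'); funnel(c,np.array([482.,-173]),244,p,d)
E
```

```text
t 5.45 pos [396.7 -92.  213.7] q [-18. -25.  98.   0. 107. -65.] w 14.0 F [ 0.4  0.3 -1.4]
delta cm [-0.13 -0.05  0.25] rot [ 0.4 -0.3  0. ] n>= 0.0
top rim c [ 482.  -175.3] r 83.8 slope [-0.009  0.008] z 240.5 427 handle [ 5.773e+02 -2.290e+02 -2.000e-01]
scene rim c [ 483.  -171.5] r 84.2 slope [-0.001  0.004] z 239.2 352 handle [388.5 -81.5 269.7]
```

View pics/scene3.png

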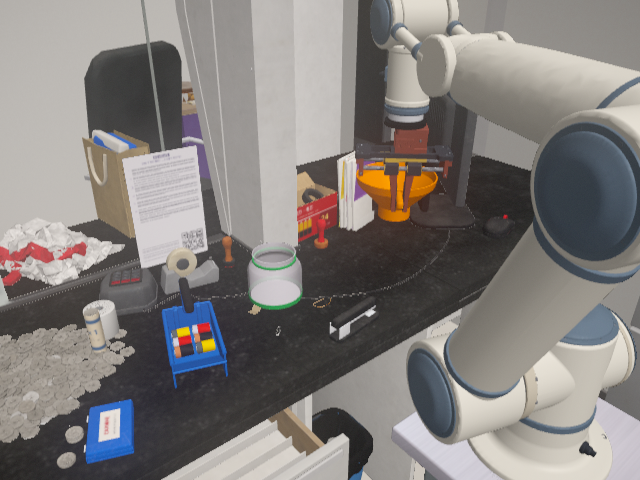

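Run:
```python
from h import *
o=manip.get_obs(); plan(o['position']+[83.4,265.5,3],45.5)
```

```text
t 5.55 pos [396.6 -92.  213.5] q [-18. -25.  98.   0. 107. -65.] w 13.4 F [ 0.1  0.5 -1.5]
delta cm [ -0.27  25.09 -12.04] rot [ 1.4 -0.3  0.1] n>= 4.5
```

Request:
carry_out(targets=[{"delta_pos": [-0.2, 1.5, -0.7], "rotation": [0, 0, 0], "claw": 0}, {"delta_pos": [-0.3, 4, -1.9], "rotation": [0, 0, 0], "claw": 0}, {"delta_pos": [-0.3, 7.5, -3.6], "rotation": [0, 0, 0], "claw": 0}, {"delta_pos": [-0.3, 11, -5.3], "rotation": [0, 0, 0], "claw": 0}, {"delta_pos": [-0.3, 14.5, -7], "rotation": [0, 0, 0], "claw": 0}, {"delta_pos": [-0.3, 18, -8.6], "rotation": [0, 0, 0], "claw": 0}, {"delta_pos": [-0.3, 21.5, -10.3], "rotation": [0, 0, 0], "claw": 0}, {"delta_pos": [-0.3, 24, -11.5], "rotation": [0, 0, 0], "claw": 0}, {"delta_pos": [-0.3, 25.1, -12], "rotation": [0, 0, 0], "claw": 0}, {"delta_pos": [-0.3, 25.1, -12], "rotation": [0, 0, 0], "claw": 0}, {"delta_pos": [-0.3, 25.1, -12], "rotation": [0, 0, 0], "claw": 0}])

```text
time_s: 6.92
position: [480.2, 172.4, 216.7]
tcp_rot: [-161.6, 89.7, 155.2]
force: [0.2, -0.0, -0.8]
gripper_width: 13.7
```

Run:
```python
from h import *
o=manip.get_obs(); plan([480.1,173.5,139],45.5)
for c in('top','scene'):
    p,d=grab(c,c+'4.png'); funnel(c,np.array([566.,92]),240,p,d)
```

```text
t 6.925 pos [480.2 172.4 216.7] q [ 16.  -8.  85.   0. 104. -31.] w 13.7 F [ 0.2 -0.  -0.8]
delta cm [ 7.77  0.08 -0.04] rot [ 1.4 -0.3  0.1] n>= 1.2
top rim c [565.7  88.4] r 82.8 slope [-0.006  0.001] z 240.2 656 handle [ 6.586e+02  1.304e+02 -2.000e-01]
scene rim c [565.7  92.7] r 83.0 slope [-0.018  0.017] z 238.3 688 handle [471.3 180.5 249. ]
```

View pics/scene4.png

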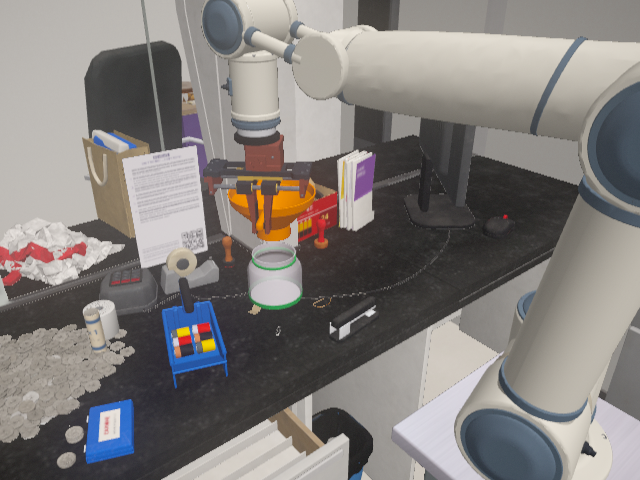

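Request:
carry_out(targets=[{"delta_pos": [1, 0.1, -0.1], "rotation": [0, 0, 0], "claw": 0}, {"delta_pos": [2.5, 0.1, -0.1], "rotation": [0, 0, 0], "claw": 0}, {"delta_pos": [4, 0.1, -0.1], "rotation": [0, 0, 0], "claw": 0}, {"delta_pos": [5.3, 0.1, -0.1], "rotation": [0, 0, 0], "claw": 0}, {"delta_pos": [6.4, 0.1, -0.1], "rotation": [0, 0, 0], "claw": 0}, {"delta_pos": [7.1, 0.1, -0.1], "rotation": [0, 0, 0], "claw": 0}, {"delta_pos": [7.5, 0.1, -0.1], "rotation": [0, 0, 0], "claw": 0}, {"delta_pos": [7.5, 0.1, -0.1], "rotation": [0, 0, 0], "claw": 0}, {"delta_pos": [7.5, 0.1, -0.1], "rotation": [0, 0, 0], "claw": 0}])

```text
time_s: 8.15
position: [480.2, 174.1, 142.5]
tcp_rot: [-177.0, 89.7, 139.9]
force: [0.1, 0.7, -1.9]
gripper_width: 13.9
```

Run:
```python
from h import *
o=manip.get_obs(); plan([480.3,174,139],45.5)
for c in('top','scene'):
    p,d=grab(c,c+'5.png'); funnel(c,np.array([566.,92]),166,p,d)
cv2.imwrite('pics/crop5.png',cv2.resize(p[170:320,200:340,::-1],None,fx=4,fy=4))
```

```text
t 8.15 pos [480.2 174.1 142.5] q [ 16.  -9.  92.   0.  97. -31.] w 13.9 F [ 0.1  0.7 -1.9]
delta cm [0.35 0.   0.02] rot [ 1.4 -0.3  0. ] n>= 0.1
top rim c [565.5  89.8] r 83.0 slope [-0.006 -0.002] z 166.8 578 handle [ 6.469e+02  1.329e+02 -4.000e-01]
scene rim c [566.   94.4] r 83.4 slope [ 0.017 -0.005] z 166.9 532 handle [470.3 181.5 183.7]
```

View pics/crop5.png

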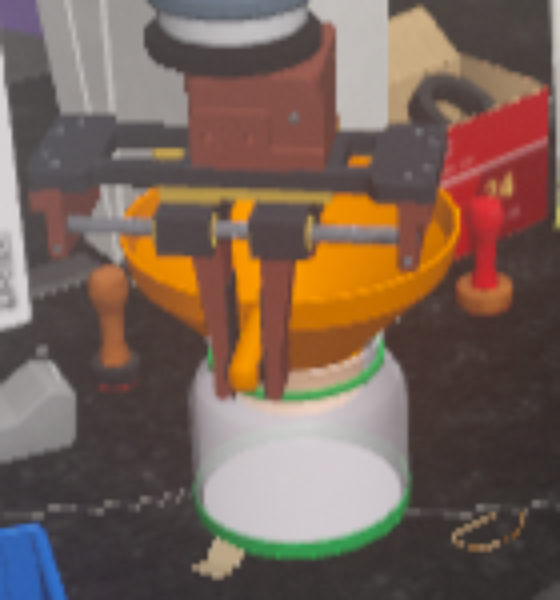

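The close-up shows the spout inside the neck with the cone about to touch the ring at about (300,390), and the centres match. I'll lower the last millimetres gently.

Request:
carry_out(targets=[{"delta_pos": [0.1, 0, 0], "rotation": [0, 0, 0], "claw": 0}, {"delta_pos": [0.2, 0, 0], "rotation": [0, 0, 0], "claw": 0}, {"delta_pos": [0.3, 0, 0], "rotation": [0, 0, 0], "claw": 0}, {"delta_pos": [0.3, 0, 0], "rotation": [0, 0, 0], "claw": 0}])

```text
time_s: 8.75
position: [480.3, 174.1, 139.7]
tcp_rot: [178.5, 89.8, 135.4]
force: [-0.2, -0.4, -1.4]
gripper_width: 13.5
```

Request:
carry_out(targets=[{"delta_pos": [0.1, 0, 0], "rotation": [0, 0, 0], "claw": 0}, {"delta_pos": [0.1, 0, 0], "rotation": [0, 0, 0], "claw": 0}, {"delta_pos": [0.1, 0, 0], "rotation": [0, 0, 0], "claw": 0}])

```text
time_s: 9.12
position: [480.4, 174.2, 139.1]
tcp_rot: [171.5, 89.8, 128.3]
force: [-1.1, 0.1, 2.0]
gripper_width: 13.7
```

Contact: the force rises to +2 N at the expected height. I'll open slowly and withdraw upward.

Request:
carry_out(targets=[{"delta_pos": [0, 0, 0], "rotation": [0, 0, 0], "claw": 2}, {"delta_pos": [0, 0, 0], "rotation": [0, 0, 0], "claw": 3}, {"delta_pos": [0, 0, 0], "rotation": [0, 0, 0], "claw": 4}, {"delta_pos": [0, 0, 0], "rotation": [0, 0, 0], "claw": 5}, {"delta_pos": [0, 0, 0], "rotation": [0, 0, 0], "claw": 5}, {"delta_pos": [-3, 0, 0], "rotation": [0, 0, 0], "claw": 5}, {"delta_pos": [-6, 0, 0], "rotation": [0, 0, 0], "claw": 5}, {"delta_pos": [-10, 0, 0], "rotation": [0, 0, 0], "claw": 5}, {"delta_pos": [-10, 0, 0], "rotation": [0, 0, 0], "claw": 5}])

```text
time_s: 10.25
position: [481.8, 174.2, 243.1]
tcp_rot: [93.7, 89.6, 50.6]
force: [-0.8, 0.1, 0.2]
gripper_width: 50.3
```

Run:
```python
from h import *
for c in('top','scene'):
    p,d=grab(c,c+'6.png'); funnel(c,np.array([566.,92]),168,p,d)
    for n in ('jar_neck','jar','funnel','funnel_mouth','scoop_grip','scoop','scoop_lip'):
        Z={'jar':0,'jar_neck':108,'funnel':74,'funnel_mouth':168,'scoop_grip':109,'scoop':0,'scoop_lip':40}
        r=manip.spot_point(c,n); print(n,[(round(a['confidence'],2),ray(c,*a['position'],Z[n])[:2].round().tolist()) for a in r[:1]])
cv2.imwrite('pics/crop6.png',cv2.resize(p[170:320,200:340,::-1],None,fx=4,fy=4))
dp,rv=plan([519,312,200],71.2)
```

```text
top rim c [565.5  89.9] r 83.5 slope [-0.004 -0.008] z 165.8 492 handle [6.480e+02 1.338e+02 3.000e-01]
jar_neck [(0.72, [568.0, 94.0])]
jar [(0.73, [568.0, 90.0])]
funnel [(0.87, [572.0, 93.0])]
funnel_mouth []
scoop_grip [(0.56, [518.0, 313.0])]
scoop [(0.86, [524.0, 311.0])]
scoop_lip [(0.88, [417.0, 345.0])]
scene rim c [565.8  94.4] r 83.7 slope [-0.007  0.004] z 164.5 807 handle [473.  178.6 169.2]
jar_neck [(0.91, [558.0, 100.0])]
jar [(0.97, [569.0, 91.0])]
funnel [(0.73, [570.0, 91.0])]
funnel_mouth [(0.58, [587.0, 88.0])]
scoop_grip [(0.68, [522.0, 314.0])]
scoop [(0.87, [524.0, 306.0])]
scoop_lip [(0.77, [417.0, 346.0])]
t 11.05 pos [480.6 173.9 239.1] q [ 16.  -8.  82.   0. 106. -31.] w 49.9 F [-0.1 -0.4 -0.2]
delta cm [ 3.94 12.7  -6.63] rot [-24.3  -0.2  -0.1] n>= 2.4
```

View pics/crop6.png

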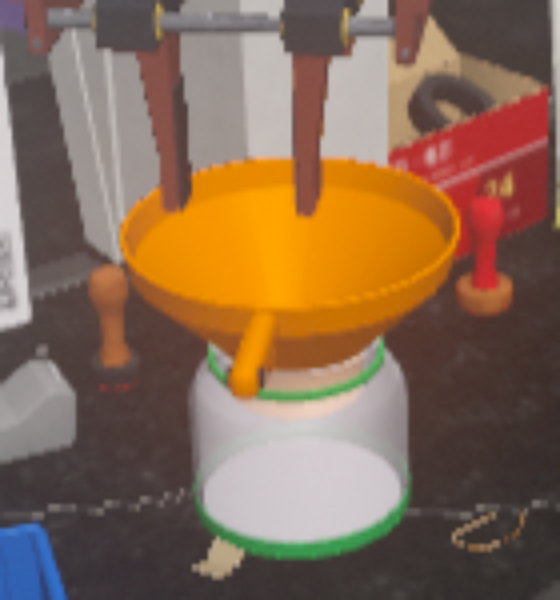

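View pics/top6.png

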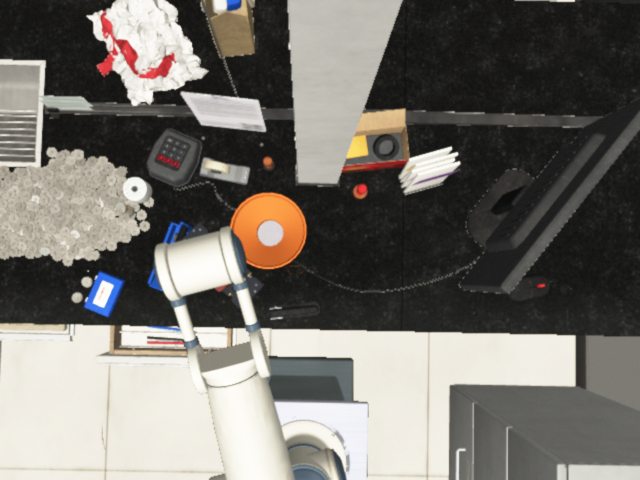

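The funnel sits level and centred: the jar floor shows centred through the spout at (270,233) in the top view. Now the scoop.

Request:
carry_out(targets=[{"delta_pos": [0, 3, -1.5], "rotation": [-6, 0, 0], "claw": 5}, {"delta_pos": [0, 6.5, -3.3], "rotation": [-12, 0, 0], "claw": 5}, {"delta_pos": [1, 10, -5], "rotation": [-20, 0, 0], "claw": 5}, {"delta_pos": [3, 12.7, -6.6], "rotation": [-24.3, 0, 0], "claw": 5}, {"delta_pos": [5, 12.7, -6.6], "rotation": [-24.3, 0, 0], "claw": 5}, {"delta_pos": [8, 12.7, -6.6], "rotation": [-24.3, 0, 0], "claw": 5}, {"delta_pos": [8, 12.7, -6.6], "rotation": [-24.3, 0, 0], "claw": 5}], grip_force=60)

```text
time_s: 11.92
position: [517.8, 310.4, 156.2]
tcp_rot: [-161.4, 89.6, 179.6]
force: [0.1, -0.3, -0.5]
gripper_width: 49.7
```

Run:
```python
from h import *
for c in('top','scene'):
    p,d=grab(c,c+'7.png')
cv2.imwrite('pics/crop7.png',cv2.resize(p[200:390,120:270,::-1],None,fx=3,fy=3))
dp,rv=plan([519,312,90],71.2)
```

```text
t 12.025 pos [519.2 311.2 160.1] q [ 28.   6.  76.   0.  98. -43.] w 50.1 F [ 0.1 -0.4  0.2]
delta cm [ 7.01  0.05 -0.02] rot [-0.1 -0.2 -0.1] n>= 1.1
```

View pics/crop7.png

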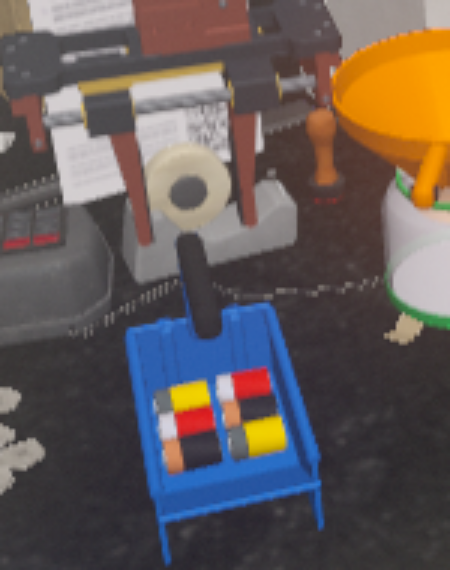

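The gripper is directly above the scoop handle, with the fingers at (145,240) and (250,225) and the handle at (197,285). I'll descend.

Request:
carry_out(targets=[{"delta_pos": [2, 0, 0], "rotation": [0, 0, 0], "claw": 5}, {"delta_pos": [4.5, 0, 0], "rotation": [0, 0, 0], "claw": 5}, {"delta_pos": [6.5, 0, 0], "rotation": [0, 0, 0], "claw": 5}, {"delta_pos": [7, 0, 0], "rotation": [0, 0, 0], "claw": 5}, {"delta_pos": [7, 0, 0], "rotation": [0, 0, 0], "claw": 4}, {"delta_pos": [7, 0, 0], "rotation": [0, 0, 0], "claw": 3}, {"delta_pos": [7, 0, 0], "rotation": [0, 0, 0], "claw": 2}, {"delta_pos": [7, 0, 0], "rotation": [0, 0, 0], "claw": 0}, {"delta_pos": [7, 0, 0], "rotation": [0, 0, 0], "claw": 0}, {"delta_pos": [7, 0, 0], "rotation": [0, 0, 0], "claw": 0}, {"delta_pos": [7, 0, 0], "rotation": [0, 0, 0], "claw": 0}], grip_force=60)

```text
time_s: 13.4
position: [519.3, 311.8, 90.7]
tcp_rot: [124.6, 89.8, 105.7]
force: [1.0, 2.4, 2.6]
gripper_width: 15.9
```

Run:
```python
from h import *
dp,rv=plan([519,312,90],71.2)
```

```text
t 13.4 pos [519.3 311.8  90.7] q [ 28.   7.  82.   0.  91. -43.] w 15.9 F [1.  2.4 2.6]
delta cm [ 0.07  0.01 -0.03] rot [-0.1 -0.1 -0.2] n>= 0.0
```

```bash
cat >> h.py <<'E'
CF=np.array([565.7,92.1]); 
def pour(theta,foff,lipz,psi=10):
    """TCP pos and R for scoop tilt theta, lip foff (mm toward front) of funnel centre"""
    a=np.radians(psi); f=np.array([-np.cos(a),-np.sin(a),0]); u=np.array([0,0,1.]); t=np.radians(theta); c,s=np.cos(t),np.sin(t)
    lip=np.r_[CF,0]+foff*f+lipz*u
    pos=lip+(-107*c+50*s)*f+(107*s+50*c)*u
    x=-(s*f+c*u); y=np.array([np.cos(a+np.pi/2),np.sin(a+np.pi/2),0]); Rt=np.stack([x,y,np.cross(x,y)],1)
    return pos,Rt
E
python3 - <<'E'
from h import *
d=np.load('scene0.npy'); W=cloud('scene',d)
q=W[160:260,130:200].reshape(-1,3); q=q[q[:,0]<1000]; print('sign',np.percentile(q,[1,50,99],axis=0).round())
d=np.load('top0.npy'); W=cloud('top',d); q=W[90:133,180:268].reshape(-1,3); q=q[q[:,2]>60]; print('sign top',np.percentile(q,[1,50,99],axis=0).round())
for t,f,z in((0,0,260),(25,-5,230),(35,-35,205),(60,-35,205)):
    p,Rt=pour(t,f,z); print(t,p.round(), np.linalg.norm(p[:2]).round())
plan([519.3,311.8,300])
E
```

```text
sign [[716. 121.   2.]
 [840. 212. 142.]
 [949. 280. 263.]]
sign top [[830. 112.  64.]
 [838. 193. 189.]
 [847. 276. 283.]]
0 [671. 111. 310.] 680.0
25 [645. 106. 321.] 654.0
35 [658. 108. 307.] 667.0
60 [610. 100. 323.] 618.0
t 13.4 pos [519.3 311.8  90.7] q [ 28.   7.  82.   0.  91. -43.] w 15.9 F [1.  2.4 2.6]
delta cm [-20.93   0.07  -0.05] rot [0. 0. 0.] n>= 3.3
```

Request:
carry_out(targets=[{"delta_pos": [-1, 0, 0], "rotation": [0, 0, 0], "claw": 0}, {"delta_pos": [-2.5, 0, 0], "rotation": [0, 0, 0], "claw": 0}, {"delta_pos": [-5, 0, 0], "rotation": [0, 0, 0], "claw": 0}, {"delta_pos": [-8, 0, 0], "rotation": [0, 0, 0], "claw": 0}, {"delta_pos": [-11, 0, 0], "rotation": [0, 0, 0], "claw": 0}, {"delta_pos": [-14, 0, 0], "rotation": [0, 0, 0], "claw": 0}, {"delta_pos": [-17, 0, 0], "rotation": [0, 0, 0], "claw": 0}, {"delta_pos": [-19.5, 0, 0], "rotation": [0, 0, 0], "claw": 0}, {"delta_pos": [-20.7, 0, 0], "rotation": [0, 0, 0], "claw": 0}, {"delta_pos": [-21, 0, 0], "rotation": [0, 0, 0], "claw": 0}, {"delta_pos": [-21, 0, 0], "rotation": [0, 0, 0], "claw": 0}])

```text
time_s: 14.78
position: [519.4, 310.9, 299.7]
tcp_rot: [147.3, 89.8, 128.4]
force: [0.4, 0.4, -3.5]
gripper_width: 15.7
```

Run:
```python
from h import *
p,d=grab('scene','scene8.png')
# scoop tilt+yaw at intermediate place: tilt 20, yaw 10, at current xy a bit in
_,Rt=pour(20,0,260)
plan([540,240,320],Rt=Rt)
```

```text
t 14.825 pos [519.4 310.8 299.3] q [ 28.   8.  60.   0. 112. -43.] w 15.8 F [-0.8 -0.3 -4.5]
delta cm [-2.1  -6.03  4.24] rot [-28.6 -19.8   4.9] n>= 3.3
```

View pics/scene8.png

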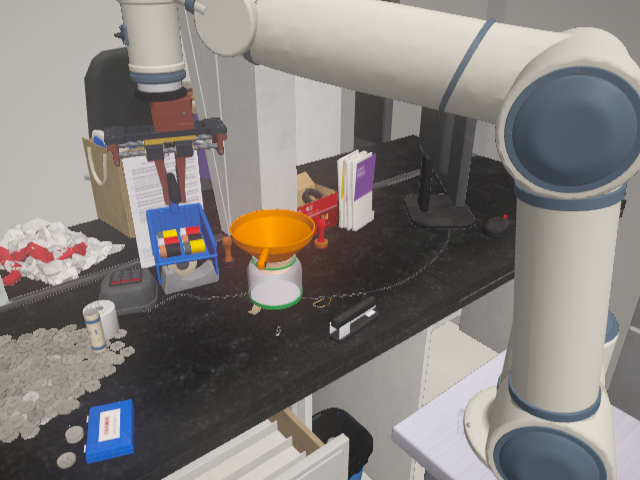

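The scoop is lifted level with all six cells inside, around (182,240). Next I'll turn it and pre-tilt slowly.

Request:
carry_out(targets=[{"delta_pos": [-0.1, -0.3, 0.2], "rotation": [-1.4, -1, 0.2], "claw": 0}, {"delta_pos": [-0.3, -0.9, 0.6], "rotation": [-4.3, -3, 0.7], "claw": 0}, {"delta_pos": [-0.6, -1.7, 1.2], "rotation": [-8, -5.5, 1.4], "claw": 0}, {"delta_pos": [-0.9, -2.5, 1.8], "rotation": [-12, -8.3, 2.1], "claw": 0}, {"delta_pos": [-1.2, -3.4, 2.4], "rotation": [-16, -11.1, 2.7], "claw": 0}, {"delta_pos": [-1.5, -4.3, 3], "rotation": [-20.3, -14, 3.5], "claw": 0}, {"delta_pos": [-1.8, -5.1, 3.6], "rotation": [-24.3, -16.8, 4.2], "claw": 0}, {"delta_pos": [-2, -5.7, 4], "rotation": [-27.2, -18.8, 4.7], "claw": 0}, {"delta_pos": [-2.1, -6, 4.2], "rotation": [-28.6, -19.8, 4.9], "claw": 0}, {"delta_pos": [-2.1, -6, 4.2], "rotation": [-28.6, -19.8, 4.9], "claw": 0}])

```text
time_s: 16.08
position: [539.3, 240.1, 319.8]
tcp_rot: [-0.0, 70.0, 9.9]
force: [-0.5, -0.4, -4.9]
gripper_width: 15.6
```

Run:
```python
from h import *
p,d=grab('scene','scene9.png')
p,Rt=pour(22,-10,235); print(p)
plan(p,Rt=Rt)
```

```text
[654.80377344 107.81139934 321.44209822]
t 16.125 pos [539.4 240.3 319.7] q [ 23. -12.  79.  -5.  93. -78.] w 15.7 F [ 0.2  0.2 -4.1]
delta cm [  2.94 -15.05   8.59] rot [-0.1 -2.   0. ] n>= 2.8
```

View pics/scene9.png

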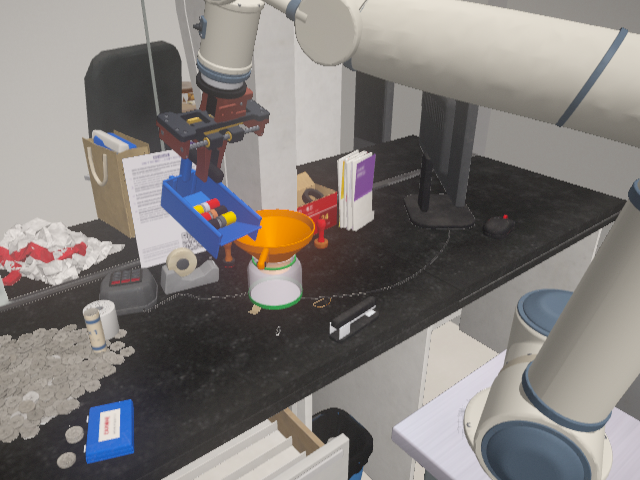

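The scoop is pre-tilted about 20° with all cells inside at (212,212), and it clears the funnel. I'll move it over the funnel.

Request:
carry_out(targets=[{"delta_pos": [0.1, -0.5, 0.3], "rotation": [0, 0, 0], "claw": 0}, {"delta_pos": [0.3, -1.6, 0.9], "rotation": [0, 0, 0], "claw": 0}, {"delta_pos": [0.7, -3.4, 1.9], "rotation": [0, -0.5, 0], "claw": 0}, {"delta_pos": [1.1, -5.5, 3.1], "rotation": [0, -0.5, 0], "claw": 0}, {"delta_pos": [1.5, -7.6, 4.3], "rotation": [0, -1, 0], "claw": 0}, {"delta_pos": [1.9, -9.7, 5.5], "rotation": [0, -1, 0], "claw": 0}, {"delta_pos": [2.3, -11.8, 6.7], "rotation": [0, -1.5, 0], "claw": 0}, {"delta_pos": [2.6, -13.5, 7.7], "rotation": [0, -2, 0], "claw": 0}, {"delta_pos": [2.8, -14.6, 8.3], "rotation": [0, -2, 0], "claw": 0}, {"delta_pos": [2.9, -15, 8.6], "rotation": [0, -2, 0], "claw": 0}, {"delta_pos": [2.9, -15, 8.6], "rotation": [0, -2, 0], "claw": 0}])

```text
time_s: 17.5
position: [654.7, 108.4, 321.7]
tcp_rot: [0.1, 68.0, 10.0]
force: [-0.2, -0.8, -3.9]
gripper_width: 15.3
```

Run:
```python
from h import *
p,d=grab('scene','scene10.png');grab('top','top10.png')
for c in('scene','top'):
    r=manip.spot_point(c,'scoop_lip'); print([(round(a['confidence'],2),ray(c,*a['position'],235).round()) for a in r[:2]])
for t,f,z in ((33,-30,215),(45,-35,208),(60,-35,205)):
    p,Rt=pour(t,f,z); print(t,p.round(1)); plan(p,Rt=Rt)
```

```text
[(0.98, array([572.,  94., 235.]))]
[(0.39, array([686., 108., 235.]))]
33 [656.8 108.2 315.2]
t 17.7 pos [654.4 108.9 322.1] q [  6.  -4.  72.   2.  90. -94.] w 16.0 F [-0.2  0.7 -4.2]
delta cm [ 0.72 -0.11 -0.05] rot [ -0. -11.  -0.] n>= 1.0
45 [639.9 105.2 319. ]
t 17.7 pos [654.4 108.9 322.1] q [  6.  -4.  72.   2.  90. -94.] w 16.0 F [-0.2  0.7 -4.2]
delta cm [-0.28 -0.11 -1.5 ] rot [ -0. -23.   0.] n>= 2.1
60 [610.2  99.9 322.7]
t 17.7 pos [654.4 108.9 322.1] q [  6.  -4.  72.   2.  90. -94.] w 16.0 F [-0.2  0.7 -4.2]
delta cm [-1.74 -0.11 -4.16] rot [ -0. -38.   0.] n>= 3.6
```

View pics/scene10.png

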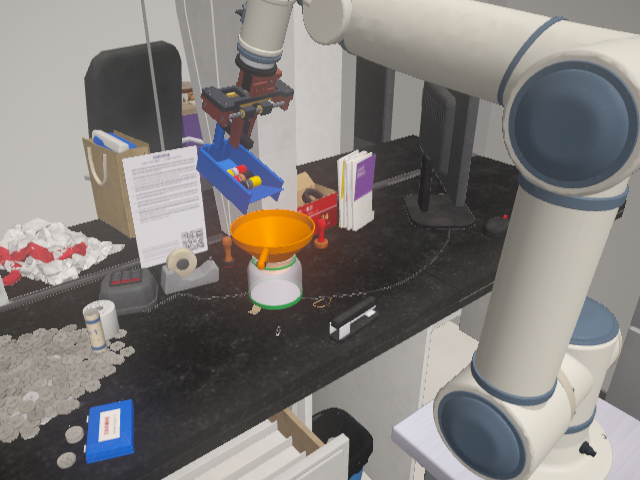

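View pics/top10.png

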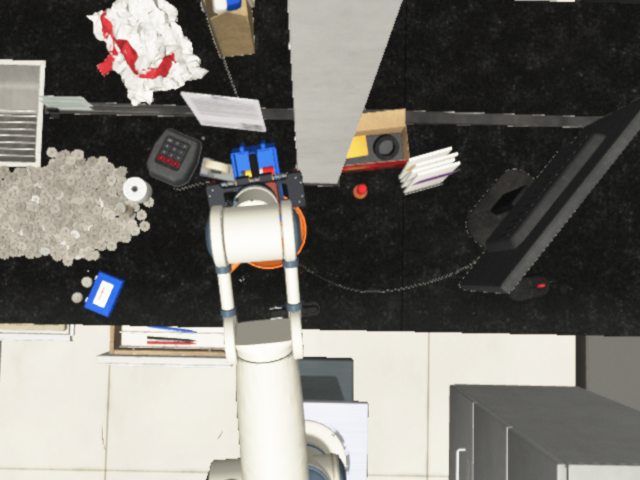

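In the scene view the lip is at about (265,200) over the funnel mouth, with the cells resting against the ramp. The top view shows the gripper's corner at (300,187) just clear of the pillar. Tilting now moves it away from the pillar.

Request:
carry_out(targets=[{"delta_pos": [0.2, -0.1, 0], "rotation": [0, -3, 0], "claw": 0}, {"delta_pos": [0.4, -0.1, 0], "rotation": [0, -6, 0], "claw": 0}, {"delta_pos": [0.6, -0.1, 0], "rotation": [0, -9, 0], "claw": 0}, {"delta_pos": [0.7, -0.1, 0], "rotation": [0, -11, 0], "claw": 0}, {"delta_pos": [0.6, -0.1, -0.2], "rotation": [0, -12.5, 0], "claw": 0}, {"delta_pos": [0.5, -0.1, -0.4], "rotation": [0, -14, 0], "claw": 0}, {"delta_pos": [0.4, -0.1, -0.6], "rotation": [0, -15.5, 0], "claw": 0}, {"delta_pos": [0.3, -0.1, -0.7], "rotation": [0, -17, 0], "claw": 0}, {"delta_pos": [0.3, -0.1, -0.7], "rotation": [0, -17, 0], "claw": 0}])

```text
time_s: 18.82
position: [649.1, 106.9, 317.6]
tcp_rot: [0.0, 50.9, 10.0]
force: [0.4, -1.1, -1.4]
gripper_width: 15.7
```

Run:
```python
from h import *
p,d=grab('scene')
cv2.imwrite('pics/crop11.png',cv2.resize(p[120:320,180:340,::-1],None,fx=3,fy=3))
p,Rt=pour(45,-35,208); plan(p,Rt=Rt)
```

```text
t 18.875 pos [649.2 107.  317.6] q [  5. -20.  92.   4.  69. -95.] w 16.1 F [ 0.5 -0.4 -1.5]
delta cm [-0.71 -0.01 -0.65] rot [-0.  -5.9  0. ] n>= 0.6
```

View pics/crop11.png

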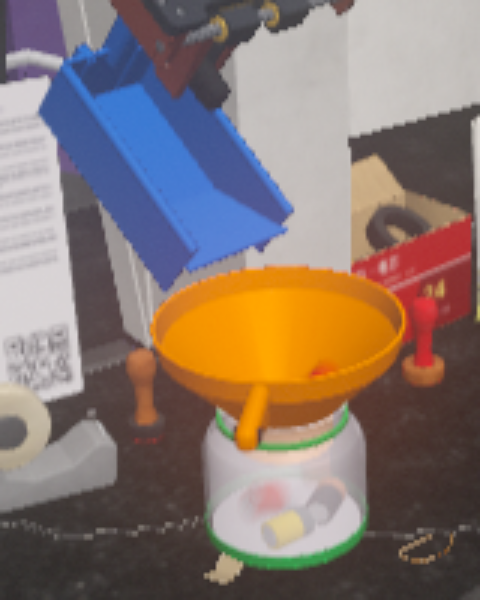

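The scoop looks empty at 39°. Some cells are in the jar and one red one is still in the funnel at (320,370). I'll wait a moment and recheck.

Request:
carry_out(targets=[{"delta_pos": [-0.7, 0, -0.6], "rotation": [0, -6, 0], "claw": 0}, {"delta_pos": [-0.7, 0, -0.6], "rotation": [0, -6, 0], "claw": 0}, {"delta_pos": [-0.7, 0, -0.6], "rotation": [0, -6, 0], "claw": 0}, {"delta_pos": [-0.7, 0, -0.6], "rotation": [0, -6, 0], "claw": 0}])

```text
time_s: 19.38
position: [641.0, 105.4, 321.0]
tcp_rot: [-0.0, 44.8, 10.0]
force: [-0.4, 0.3, -1.7]
gripper_width: 15.1
```

Run:
```python
from h import *
p,d=grab('scene')
cv2.imwrite('pics/crop12.png',cv2.resize(p[120:320,180:340,::-1],None,fx=3,fy=3))
print(manip.get_obs()['force'])
```

```text
[-0.52176117 -0.45687528 -2.15371623]
```

View pics/crop12.png

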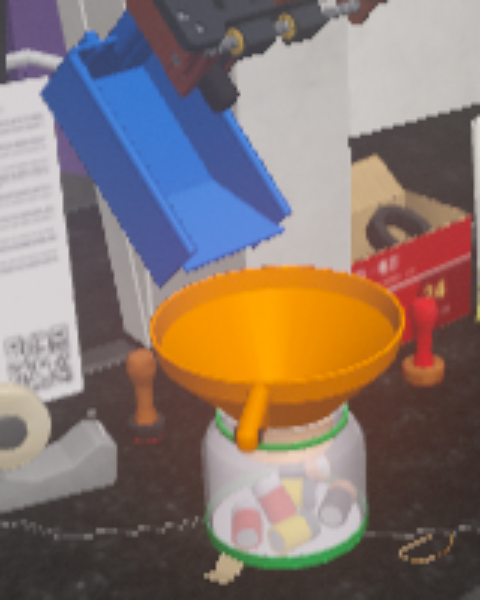

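The scoop is empty and the funnel is clear; the jar shows cells, with one end at (318,465) that I'll check from above. I'll raise the scoop and move it away.

Run:
```python
from h import *
o=manip.get_obs();A=M(o)
print('up40',A.T@[0,0,4]); plan([545,270,360]); plan([519.3,311.8,300],71.2)
# from intermediate
print(R.from_matrix(A.T@down(71.2)).as_rotvec(degrees=True))
```

```text
up40 [-2.82091355e+00 -3.40169699e-04  2.83592077e+00]
t 19.425 pos [641.  105.4 320.7] q [  4. -26.  98.   5.  62. -96.] w 16.1 F [-0.5 -0.5 -2.2]
delta cm [-7.45 17.87 -1.87] rot [0. 0. 0.] n>= 3.1
t 19.425 pos [641.  105.4 320.7] q [  4. -26.  98.   5.  62. -96.] w 16.1 F [-0.5 -0.5 -2.2]
delta cm [-4.5  22.43 -7.39] rot [ 27.3  44.2 -11.3] n>= 5.0
[ 27.26283895  44.18012891 -11.32972948]
```

Request:
carry_out(targets=[{"delta_pos": [-1.2, 0, 1.2], "rotation": [0, 0, 0], "claw": 0}, {"delta_pos": [-2.8, 0.5, 2.8], "rotation": [0, 0, 0], "claw": 0}, {"delta_pos": [-3.5, 3.5, 2], "rotation": [0, 0, 0], "claw": 0}, {"delta_pos": [-4.5, 7, 1], "rotation": [0, 0, 0], "claw": 0}, {"delta_pos": [-5.5, 10.5, 0], "rotation": [0, 0, 0], "claw": 0}, {"delta_pos": [-6.5, 14, -1], "rotation": [0, 0, 0], "claw": 0}, {"delta_pos": [-7.5, 17.9, -1.9], "rotation": [5, 9, -2.3], "claw": 0}, {"delta_pos": [-7, 19, -3], "rotation": [10, 17, -4.4], "claw": 0}, {"delta_pos": [-6.5, 20, -4], "rotation": [15, 25, -6.4], "claw": 0}, {"delta_pos": [-6, 21, -5.5], "rotation": [20, 33, -8.4], "claw": 0}, {"delta_pos": [-5, 22, -7], "rotation": [25, 41, -10.5], "claw": 0}, {"delta_pos": [-4.5, 22.4, -7.4], "rotation": [27.3, 44.2, -11.3], "claw": 0}])

```text
time_s: 20.92
position: [520.6, 312.3, 298.0]
tcp_rot: [-161.9, 89.7, 179.1]
force: [0.2, -0.7, -1.6]
gripper_width: 15.7
```

Run:
```python
from h import *
p,d=grab('scene','scene13.png'); 
cv2.imwrite('pics/crop13s.png',cv2.resize(p[200:320,220:340,::-1],None,fx=5,fy=5,interpolation=cv2.INTER_CUBIC))
funnel('scene',np.array([566.,92]),168,p,d)
p,d=grab('top'); funnel('top',np.array([566.,92]),168,p,d)
cv2.imwrite('pics/crop13.png',cv2.resize(p[180:280,220:320,::-1],None,fx=5,fy=5,interpolation=cv2.INTER_CUBIC))
W=cloud('top',d); q=W[(np.hypot(W[...,0]-565.5,W[...,1]-90)<28)]; print(np.percentile(q[:,2],[5,50,95,100]))
plan([519.3,311.8,130],71.2)
```

```text
scene rim c [565.4  94.8] r 83.8 slope [-0.005 -0.006] z 164.5 891 handle [471.7 178.3 162.2]
top rim c [564.8  90.6] r 83.6 slope [ 0.008 -0.016] z 165.8 584 handle [542.6 162.2  84.2]
[ 2.56068585 23.93564282 41.00214286 48.31916594]
t 21.025 pos [520.9 311.8 297.5] q [ 28.   8.  60.   0. 112. -43.] w 15.6 F [-0.2  0.9 -3. ]
delta cm [16.75 -0.02 -0.1 ] rot [-0.1 -0.2  0.1] n>= 2.7
```

View pics/scene13.png

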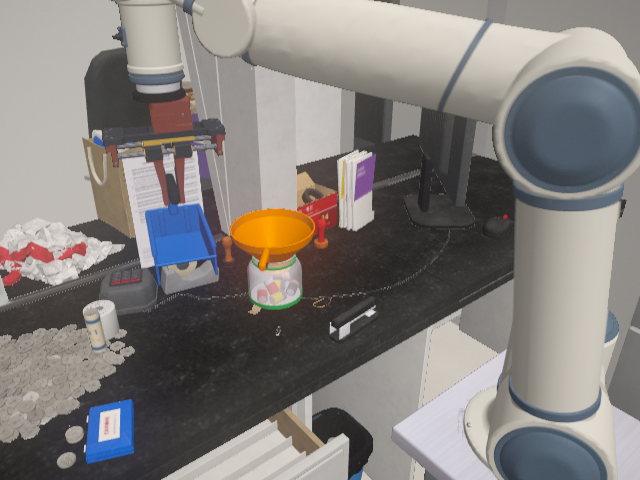

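View pics/crop13.png

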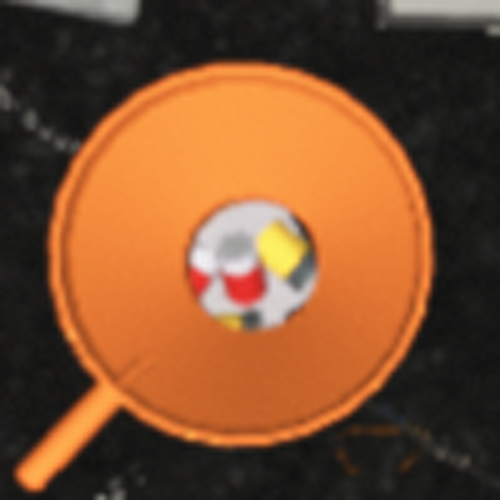

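View pics/crop13s.png

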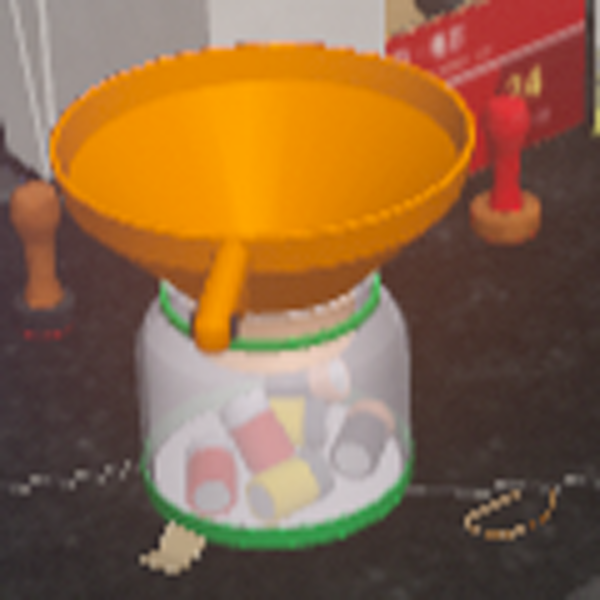

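All six cells are visible in the jar (two red, two yellow, two black), piled up to about 48 mm, and the funnel is level and centred. The scoop is empty, so I'll lower it to where it stood.

Request:
carry_out(targets=[{"delta_pos": [2, 0, -0.1], "rotation": [0, 0, 0], "claw": 0}, {"delta_pos": [5, 0, -0.1], "rotation": [0, 0, 0], "claw": 0}, {"delta_pos": [9, 0, -0.1], "rotation": [0, 0, 0], "claw": 0}, {"delta_pos": [13, 0, -0.1], "rotation": [0, 0, 0], "claw": 0}, {"delta_pos": [16, 0, -0.1], "rotation": [0, 0, 0], "claw": 0}, {"delta_pos": [18, 0, -0.1], "rotation": [0, 0, 0], "claw": 0}, {"delta_pos": [19.2, 0, -0.1], "rotation": [0, 0, 0], "claw": 0}, {"delta_pos": [19.8, 0, -0.1], "rotation": [0, 0, 0], "claw": 0}, {"delta_pos": [20, 0, -0.1], "rotation": [0, 0, 0], "claw": 0}, {"delta_pos": [20, 0, -0.1], "rotation": [0, 0, 0], "claw": 0}])

```text
time_s: 22.28
position: [519.7, 312.2, 98.4]
tcp_rot: [-160.5, 89.9, -179.4]
force: [-0.3, -0.3, -1.5]
gripper_width: 15.0
```

Run:
```python
from h import *
p,d=grab('scene','scene14.png'); W=cloud('scene',d); p=p.astype(int); r,b=p[...,0],p[...,2]
cv2.imwrite('pics/crop14.png',cv2.resize(p[230:390,120:270,::-1].astype(np.uint8),None,fx=4,fy=4))
B=W[(b>120)&(b-r>70)&(np.hypot(W[...,0]-500,W[...,1]-312)<150)&(W[...,2]>-10)]
# floor plane: interior points low
a=np.radians(-18.8);x=np.array([np.cos(a),np.sin(a)]);y=np.array([-x[1],x[0]])
l=np.c_[(B[:,:2]-[519,312])@x,(B[:,:2]-[519,312])@y,B[:,2]]
k=(l[:,0]>-40)&(l[:,0]<45)&(abs(l[:,1])<38)&(l[:,2]<25); f=l[k]; A=np.c_[f[:,:2],np.ones(len(f))]; print(k.sum(),np.linalg.lstsq(A,f[:,2],rcond=None)[0].round(3))
plan([519.3,311.8,90.7],71.2)
```

```text
1160 [3.000e-03 1.000e-03 1.332e+01]
t 22.325 pos [519.7 312.1  98.4] q [ 28.   7.  81.   0.  92. -43.] w 15.6 F [ 0.4  0.2 -1.4]
delta cm [ 0.77 -0.04 -0.02] rot [-0.1 -0.1  0. ] n>= 0.1
```

View pics/crop14.png

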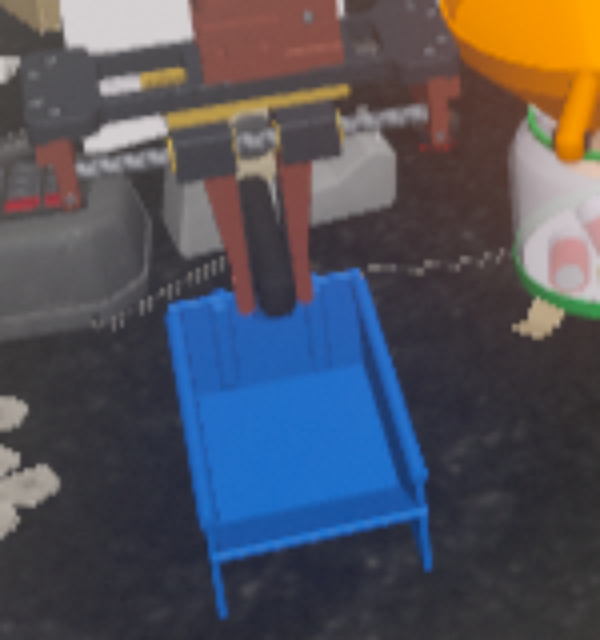

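The scoop is level (floor slope 0.003), empty, and about 8 mm up. I'll lower it and watch the force.

Request:
carry_out(targets=[{"delta_pos": [0.3, 0, 0], "rotation": [0, 0, 0], "claw": 0}, {"delta_pos": [0.6, 0, 0], "rotation": [0, 0, 0], "claw": 0}, {"delta_pos": [0.8, 0, 0], "rotation": [0, 0, 0], "claw": 0}, {"delta_pos": [0.8, 0, 0], "rotation": [0, 0, 0], "claw": 0}, {"delta_pos": [0.8, 0, 0], "rotation": [0, 0, 0], "claw": 0}])

```text
time_s: 22.95
position: [519.7, 312.2, 90.6]
tcp_rot: [-163.3, 89.9, 177.8]
force: [-0.0, -0.2, -0.4]
gripper_width: 15.6
```

Request:
carry_out(targets=[{"delta_pos": [0, 0, 0], "rotation": [0, 0, 0], "claw": 2}, {"delta_pos": [0, 0, 0], "rotation": [0, 0, 0], "claw": 3}, {"delta_pos": [0, 0, 0], "rotation": [0, 0, 0], "claw": 5}, {"delta_pos": [0, 0, 0], "rotation": [0, 0, 0], "claw": 5}, {"delta_pos": [0, 0, 0], "rotation": [0, 0, 0], "claw": 5}, {"delta_pos": [-3, 0, 0], "rotation": [0, 0, 0], "claw": 5}, {"delta_pos": [-7, 0, 0], "rotation": [0, 0, 0], "claw": 5}, {"delta_pos": [-12, 0, 0], "rotation": [0, 0, 0], "claw": 5}, {"delta_pos": [-16, 0, 0], "rotation": [0, 0, 0], "claw": 5}, {"delta_pos": [-18, 0, 0], "rotation": [0, 0, 0], "claw": 5}, {"delta_pos": [-18, 0, 0], "rotation": [0, 0, 0], "claw": 5}])

```text
time_s: 24.32
position: [520.7, 312.4, 272.8]
tcp_rot: [71.8, 89.9, 52.9]
force: [0.4, -0.7, -1.3]
gripper_width: 49.9
```

Run:
```python
from h import *
p,d=grab('scene','scene15.png'); W=cloud('scene',d); funnel('scene',np.array([566.,92]),168,p,d); p=p.astype(int); r,b=p[...,0],p[...,2]
B=W[(b>120)&(b-r>70)&(np.hypot(W[...,0]-500,W[...,1]-312)<150)&(W[...,2]>-10)]
a=np.radians(-18.8);x=np.array([np.cos(a),np.sin(a)]);y=np.array([-x[1],x[0]])
l=np.c_[(B[:,:2]-[519,312])@x,(B[:,:2]-[519,312])@y,B[:,2]]
k=(l[:,0]>-40)&(l[:,0]<45)&(abs(l[:,1])<38)&(l[:,2]<25); f=l[k]; A=np.c_[f[:,:2],np.ones(len(f))]; print(k.sum(),np.linalg.lstsq(A,f[:,2],rcond=None)[0].round(3))
p,d=grab('top','top15.png'); funnel('top',np.array([566.,92]),168,p,d)
for n in('stapler','tape_dispenser','red_stamp','brochure_holder'):
    print(n,[ray(c,*manip.spot_point(c,n)[0]['position'],0)[:2].round() for c in('top','scene') if manip.spot_point(c,n)])
o=manip.get_obs();print(o['time_s'],o['force'],o['position'])
```

```text
scene rim c [565.5  94.7] r 83.8 slope [-0.003 -0.004] z 164.5 891 handle [472.3 177.8 162.2]
1155 [-1.000e-03 -1.000e-03  5.438e+00]
top rim c [564.8  90.6] r 83.6 slope [ 0.003 -0.013] z 166.0 588 handle [542.2 162.3  84. ]
stapler [array([378.,  32.]), array([381.,  35.])]
tape_dispenser [array([721., 208.])]
red_stamp [array([ 683., -134.]), array([ 672., -115.])]
brochure_holder [array([ 732., -280.]), array([ 732., -289.])]
25.175 [-0.02276346 -0.02487564 -0.95726176] [520.13341034 312.18561445 270.64006207]
```

View pics/scene15.png

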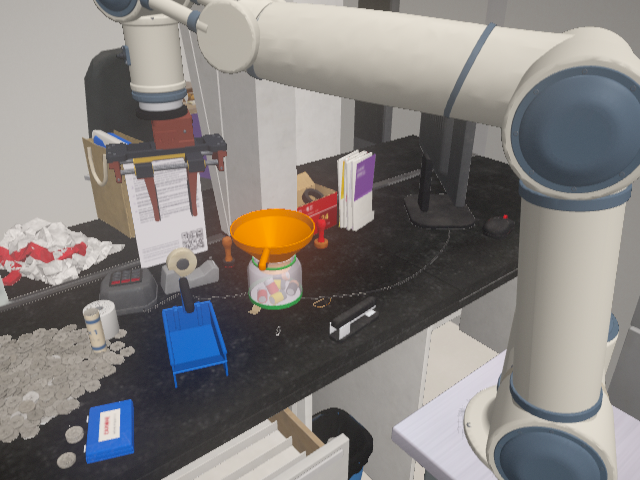

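The final view shows the scoop upright and empty at (195,340), the funnel seated at (272,232), the cells in the jar at (275,288), bystanders in place and the gripper clear. Handing in.

```bash
python3 -c "
from rig import manip
print(manip.close_job())"
```

```text
the job is handed in; nothing more can be done
None
```

I seated the funnel in the jar's neck, poured all six cells through it from the scoop, set the empty scoop back where it had stood, and handed the job in at about 25 s. The interface reports no verdict, so what follows is from my own last checks.

- **Funnel:** it is level, with a rim slope of about 0.01 rad. Its centre is within about 1 mm of where the jar rim was measured before the pour.
- **Cells:** I counted six in the jar after the pour, with the top of the pile at about 48 mm. The funnel and scoop were empty.
- **Scoop:** it stands upright and empty on the counter, with a floor slope of about 0.001 rad.
- **Robot:** the gripper is open and clear of everything, with its fingertips about 15 cm above the scoop's handle.
- **Bystanders:** the stapler and brochure holder read within a few millimetres of their first positions. The tape dispenser was re-measured by one camera only, about 5 mm off its first reading.
- **Disagreement:** for the red stamp the two cameras differed by about 2 cm. It looks unmoved in the pictures and nothing came near it, so I put that down to detector noise.

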